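# Prop a long rail on the sawing board

## Robot

A 6-joint arm with a two-finger parallel gripper is mounted at the origin on the work surface; the furniture and walls round the work are solid. World frame = base frame: x ahead of the robot, y to its left, z up, the work surface at z = 0. Lengths are in m, angles in degrees, forces in N, time in s.
With the tool pointing down it reaches from about 0.25 to 0.8 m from the base axis. Payload 3.9 kg.
Tool frame: the origin (TCP) lies at the very end of the fingers, on their centre line; the grasp point (between the pads) lies 19 mm behind it; z points along the fingers, y is the line along which they close (so a half turn about z gives the same grasp; the last joint's range is limited). The gripper opens to 85 mm and grips with 20 to 120 N. Pads are 22 mm wide; open, the fingers measure 114 mm over their backs; the gripper's body (76 mm by 85 mm) begins 54 mm behind the grasp point. The pads swing forward as they close: fully open they stand 13 mm farther back than shut.
Start: joints at [70.875, 14.897, -7.913, 67.191, 0, 90], TCP at [0.172, 0.496, 0.231] pointing down, gripper open.
Joint ranges: [-159.42, 159.42], [-47.68, 98.78], [-73.54, 78.23], [-108.79, 121.32], [-90, 84.71], [-180, 180]. Speed limits (degrees/s): [147.25, 147.25, 180, 180, 180, 180].

## Interface

Orientations are given as a 3x3 rotation matrix whose columns are the frame's x, y, z axes.
In Python, from rig import robot gives the robot as it stands. The module is installed in compiled form; this text tells all that it offers.
- The arm moves only by the tool apply_moves, never from a script. Its argument "motion" is one flat list of numbers, 7 for each row, row after row: the shift along the tool's x, y, z in m, then the turn, a rotation vector about the tool's x, y, z in rad, then the closure, from 0 (fully open) to 1 (shut). In form: [x, y, z, wx, wy, wz, claw, x, y, z, wx, wy, wz, claw, ...]. A call has 1 to 20 rows; each row is the pose to reach, as a shift and turn from the pose commanded when the call began, along the tool's axes at that moment; what a row does not reach only later rows make up. A row lasts 1/12 s, in which the tool goes at most 41.7 mm and 7.16 degrees, less where a joint would pass 70% of its speed; a pose out of reach is approached as far as the arm can. A call with a gripper value outside its range is refused whole. The fingers move at their own pace and stop on an object; "squeeze" is the grip in N (left out, the last holds). Time passes only in rows, so rows that repeat a pose let the fingers close. It gives the time, the measured TCP pose, the force, the opening and the grip force at its end, in the units of the state.
- robot.get_obs(): the state, without advancing time (a new reading comes with each control period).
- robot.camera(name): name is "scene" or "side" or "wrist"; returns (picture, depth): 480x640x3 uint8, red, green, blue; 480x640 float32, m along the optical axis (not along the pixel's ray), 0 where there is no reading.
- robot.camera_params(name): a dict with "fov_y" (degrees; the focal length in pixels is half the picture's height over the tangent of half this angle, whatever the lens; pixels are square), "cx", "cy" (the principal point, pixels), "cam_to_world" (4x4, takes a point from camera to world coordinates). Camera axes: x right, y up, looking along -z (the intrinsics and any distortion apply to the point x, -y, -z); pixel columns grow to the right and rows downward; lengths in m; the calibration is good to about 2 mm. A picture is of the moment at which its call begins: read the wrist's pose just before it. camera_params takes no time and is no camera call; for the wrist camera it gives the pose at the moment of the call.
- robot.job_done(): hands the job in; it is judged then, once.
The state is a dict: "time_s": time; "joint_pos": joint angles; "dq": joint speeds; "joint_torque": joint torques, N m; "ee_pos": TCP position; "orientation": TCP orientation; "force": force on the tool from outside, world axes, zero at the start; "moment": the same for the moment, N m; "finger_gap": opening from 0.0 (shut) to 1.0 (fully open); "finger_force": force on a finger pad.
Only numpy, scipy, OpenCV 4.12 (cv2) and the standard library are available. Lean on these libraries where they do the work, as an engineer would, in place of code of your own. Each camera call takes 0.05 s, during which the arm holds its last target. There are 200 camera calls.

## Task

Set the long wooden rail up for sawing: swing the sawing board's folded prop leg out until it comes up against its stop, then lay the rail flat across the board and the leg and slide it home, so that its long side lies flush along the fence and its end butts against the end stop. Leave the leg out, let go of the rail, and do not disturb the tools and other things on the bench.

Things in the scene. Friction and masses are not known exactly. Their poses are not given: they have to be found in the camera images.
- saw_board: Sawing board: ply bed fixed to the bench, top 46 mm high; pale fence along its far side, end stop on the left, fold-out leg at the right end. Origin at bench level. Axes: x into the fence (away from the robot), y along the fence to the left, z up. Bed: x -85 to +75, y -60 to +85 mm. Fence: x +45 to +75, y -40 to +85, 26 mm above bed. End stop: x -21 to +43, y +60 to +85, 24 mm above bed.
- jig_corner (a point): Inner corner on the bed's top where the planes of the fence's face and the end stop's face meet; axes as saw_board: x into the fence, y into the end stop. Lying home along y, the rail has its centre at x -20, y -160, z +12 mm from here. The bed ends at y -120, so the rail's middle (its balance point) and right half hang past the bed, over the leg.
- leg_hinge (a point): The prop leg's vertical hinge axis at bench height, fixed at the right end of the sawing board: x -20, y -134, z -46 mm from jig_corner; axes as saw_board.
- prop_leg (a joint): Leg angle q in rad. 0: folded against the bed's right end, pointing along -x, its last 75 mm standing out past the bed's front edge. It grows anticlockwise seen from above; 1.571 is the stop (steel angle by the hinge), leg pointing along -y, in line under the rail's place. Leg direction (-cos q, -sin q) in saw_board's x, y. Slightly stiff: 0.5 N at the tip moves it; it stays where left.
- leg_tip (a point): Top of the white pad (32 x 26 mm) at the leg's free end, 170 mm from the hinge axis and 46 mm above the bench, level with the bed; moves with the leg. The leg is a wooden bar 22 mm thick, 8 to 34 mm above the bench; its end post is 24 mm thick and ends 185 mm from the hinge. To open it, push the side that faces the bed, on the part past the bed's front edge. x points from tip to hinge.
- rail_centre (a point): Centre (half-way up) of the loose pale wooden rail, 320 mm long (its x), 40 mm wide (its y), 24 mm high (its z), 0.15 to 0.25 kg, balanced at this point. It starts flat on the bench, left or right of the sawing board, and may lie either way round in the board. Held and pressed lightly down, it takes up to 10 N to drag over bed and pad; the fence and end stop are rigid.
- f_clamp: Bystander: red and steel F-clamp, 300 x 97 x 32 mm, lying flat; origin under its centre, its y along the bar. It lies on the side of the board where the rail does not.
- glue_bottle: Bystander: upright white glue bottle with a blue nozzle, 49 x 67 x 209 mm, far left; origin under its centre.
- tape_measure: Bystander: yellow tape measure, 74 x 93 x 34 mm, near right; origin under its centre.
- offcut: Bystander: dark wooden offcut block, 60 x 60 x 45 mm, near left; origin under its centre.

How it is judged (in metres and radians):
On the way:
1. the prop leg is swung out to its stop (within 0.07 rad) while the rail is not yet on the board (value of joint prop_leg above 1.5 rad and horizontal distance between rail_centre and jig_corner above 0.2 m), for 0.2 s.
At the end, for the whole second after the job is handed in: The leg stands at its stop (within 0.07 rad); the rail lies still and flat on the bed and the leg's pad (height within 3 mm), parallel to the fence within 0.03 rad, its side within about 3.5 mm of the fence and its end within 4 mm of the end stop; it is released (value of joint prop_leg above 1.5 rad and x of rail_centre in the frame of jig_corner between -0.0235 and -0.0175 m and y of rail_centre in the frame of jig_corner between -0.164 and -0.157 m and z of rail_centre in the frame of jig_corner between 0.009 and 0.015 m and angle between the x axis of rail_centre and the y axis of jig_corner, either way round below 0.03 rad and linear speed of rail below 0.01 m/s); the robot touches nothing.
It fails at once if a bystander (F-clamp, glue bottle, tape measure, offcut) is shifted more than 25 mm (distance of any of f_clamp, glue_bottle, tape_measure, offcut from where it was at the start of the episode above 0.025 m).
It also fails if it takes over 59 s, if anything falls off the work surface, if the arm or the gripper's body presses on something with over 40 N, if the wrist force passes 120 N, or if a joint passes its speed limit or range.

## Working session

There is one attempt and no reset: what is moved stays moved. The work goes in short steps, Python scripts to look and compute and a tool call to move; the robot and the scene stay as the last step left them, time stands still between calls to the robot, and variables do not carry over. Pictures are saved under pics/ and viewed, at most 10 in all, crops included, and the job is handed in when it is done.

Besides the shell and the picture viewer there is one more tool, called after "Call:" as name(argument=value, ...), one argument or row to a line, values as JSON. apply_moves: Moves the arm, as the interface text tells. Its arguments: {"type":"object","properties":{"motion":{"type":"array"},"squeeze":{"type":"number"}},"required":["motion"]}

```bash
mkdir -p pics; cat > h.py <<'E'
import numpy as np, cv2
from rig import robot
def cloud(n):
    p=robot.camera_params(n); im,d=robot.camera(n)
    f=240/np.tan(np.radians(p['fov_y'])/2); v,u=np.mgrid[:480,:640]
    c=np.stack([(u-p['cx'])/f*d,-(v-p['cy'])/f*d,-d,np.ones_like(d)],-1)
    w=(c@np.array(p['cam_to_world']).T)[...,:3]; w[d==0]=np.nan
    return im,w
E
python3 - <<'E'
from h import *
for n in('scene','side'):
    im,w=cloud(n); cv2.imwrite(f'pics/{n}0.png',im[...,::-1]); np.savez(f'{n}0.npz',im=im,w=w)
    p=robot.camera_params(n);print({k:np.round(v,3) if not isinstance(v,str) else v for k,v in p.items()})
print(robot.get_obs())
E
```

```text
{'fov_y': np.float64(46.158), 'cx': np.float64(319.586), 'cy': np.float64(238.286), 'cam_to_world': array([[ 0.866,  0.369, -0.337,  0.07 ],
       [-0.5  ,  0.616, -0.609, -0.84 ],
       [-0.017,  0.695,  0.718,  1.032],
       [ 0.   ,  0.   ,  0.   ,  1.   ]])}
{'fov_y': np.float64(50.997), 'cx': np.float64(314.592), 'cy': np.float64(237.303), 'cam_to_world': array([[ 0.938,  0.189, -0.289,  0.087],
       [-0.345,  0.557, -0.755, -1.116],
       [ 0.018,  0.809,  0.588,  0.913],
       [ 0.   ,  0.   ,  0.   ,  1.   ]])}
{'time_s': 0.1, 'joint_pos': array([ 7.08753800e+01,  1.49322690e+01, -7.97771081e+00,  6.71922283e+01,
        2.25158116e-04,  8.99985079e+01]), 'dq': array([-0.06825112, -0.1682604 ,  0.0744584 ,  0.06451631, -0.01685539,
       -0.01392846]), 'joint_torque': array([-1.35548624e-03, -4.06509769e+01,  2.54527169e+01,  1.01073633e-02,
       -1.33951285e-04,  8.69924378e-06]), 'ee_pos': array([0.17179764, 0.49543722, 0.23054975]), 'orientation': array([[-9.44816749e-01,  3.27598787e-01, -5.88150054e-04],
       [ 3.27599315e-01,  9.44815248e-01, -1.68412387e-03],
       [ 3.97620109e-06, -1.78386600e-03, -9.99998409e-01]]), 'force': array([-0.05664115,  0.09042421,  1.11443868]), 'moment': array([ 0.03529621, -0.0659317 ,  0.0157209 ]), 'finger_force': 0.0, 'finger_gap': 0.9996059372696409}
```

View pics/scene0.png

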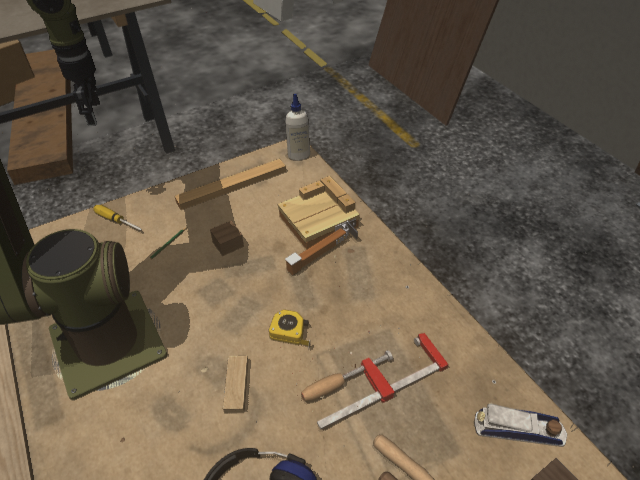

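View pics/side0.png

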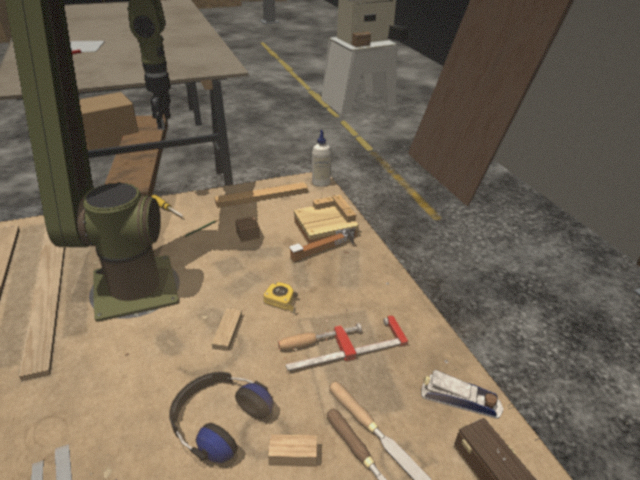

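Scene picture: rail left of the board, (178,200)–(285,166); bed about (318,215) with the fence on its far side (340,192) and end stop (312,187); leg from hinge (350,228) to white pad (292,260). The clamp is on the right, the offcut at (227,237), the tape at (288,325) and the bottle at (297,135).

```bash
python3 - <<'E'
from h import *
for n in('scene','side'):
    z=np.load(n+'0.npz'); im=z['im'];w=z['w']
    def at(u,v):
        return np.round(np.nanmedian(w[v-1:v+2,u-1:u+2].reshape(-1,3),0),4)
    P=dict(scene=dict(bench1=(260,290),bench2=(400,300),bench3=(140,280),rail=(230,180),bed=(315,216),fence=(338,190),pad=(292,260),off=(227,229)),
      side=dict(bench1=(250,270),bench2=(350,290),rail=(265,191),bed=(322,220),pad=(296,250),off=(246,222)))[n]
    for k,(u,v) in P.items(): print(n,k,at(u,v))
    # regions: top layers
    hsv=cv2.cvtColor(im,cv2.COLOR_RGB2HSV)
    x,y,h=w[...,0],w[...,1],w[...,2]
    def rect(name,m):
        nn,l,s,c=cv2.connectedComponentsWithStats(m.astype(np.uint8))
        for i in range(1,nn):
            if s[i,4]>60:
                q=w[l==i]; r=cv2.minAreaRect(q[:,:2].astype(np.float32)*1000)
                print(name,s[i],np.round(q.mean(0),4),np.round(r[0],1),np.round(r[1],1),round(r[2],1),'z',np.round(np.percentile(q[:,2],[10,50,90]),4))
    near=(x>0.1)&(x<1.2)&(y>-.5)&(y<.9)
    rect('z24',near&(abs(h-.024)<.005))
    rect('z46',near&(abs(h-.046)<.005))
    rect('z71',near&(abs(h-.071)<.005))
E
```

```text
scene bench1 [ 0.3506 -0.0385 -0.0009]
scene bench2 [ 6.144e-01 -2.303e-01 -1.000e-04]
scene bench3 [ 0.1153  0.1364 -0.0008]
scene rail [0.4419 0.3384 0.0239]
scene bed [0.5618 0.0719 0.0459]
scene fence [0.6491 0.1008 0.0714]
scene pad [ 0.4417 -0.0319  0.0458]
scene off [0.3508 0.1433 0.0444]
z24 [ 175  159  111   47 1088] [0.4376 0.3347 0.0231] [444.5 335.5] [ 47.3 320.5] 89.2 z [0.0204 0.023  0.0258]
z24 [100 205  21  15 132] [0.1158 0.3794 0.0242] [113.6 383.8] [22.6 82.9] 26.9 z [0.0205 0.0244 0.0275]
z24 [286 225  72  46 200] [ 0.5306 -0.0221  0.0241] [530.8 -23. ] [199.9  42.2] 10.7 z [0.02   0.024  0.0281]
z24 [220 238  23  14  70] [0.3457 0.1078 0.0236] [345.9 107.2] [61.1 10.3] 0.9 z [0.0199 0.0235 0.028 ]
z24 [269 325  41  21 146] [ 0.3429 -0.2048  0.0248] [ 351.2 -196.4] [40.2 90.7] 42.3 z [0.0206 0.0256 0.0286]
z24 [223 356  24  54 560] [ 0.1968 -0.2455  0.0206] [ 197.9 -243.1] [118.7  40. ] 61.4 z [0.0192 0.0204 0.0221]
z24 [362 358  33  41 507] [ 0.4474 -0.3831  0.0233] [ 448.4 -379.7] [92.8 28.6] 87.5 z [0.0206 0.0233 0.0258]
z24 [301 373  47  27 336] [ 0.3447 -0.34
[... 2176 characters left out ...]
7.3] [ 23.6 114.4] 87.6 z [0.0203 0.025  0.0281]
z24 [195 374  53  13 168] [ 0.1426 -0.3933  0.0246] [ 153.9 -396.9] [ 23.3 110.7] 76.3 z [0.0202 0.0252 0.0282]
z24 [236 400  17  13  76] [ 0.1867 -0.476   0.0232] [ 187.7 -474.6] [16.2 39.8] 40.2 z [0.0196 0.0226 0.0268]
z46 [ 294  204   65   33 1167] [0.5692 0.0777 0.0454] [581.4  88.2] [153.3 164.5] 89.2 z [0.0428 0.0453 0.0481]
z46 [235 217  25  14 223] [0.3434 0.1339 0.0444] [343.9 134.8] [60.3 66.4] 3.3 z [0.0422 0.0441 0.0468]
z46 [289 244  14   9  71] [ 0.4453 -0.0294  0.0449] [445.8 -27.6] [33.4 30.4] 16.7 z [0.0424 0.0449 0.0473]
z71 [313 195  43  23 317] [0.6309 0.11   0.0703] [612.6  99.3] [ 99.1 127.6] 0.6 z [0.0675 0.0702 0.0732]
```

```bash
cat >> h.py <<'E'
from scipy.optimize import differential_evolution
def inr(p,x0,x1,y0,y1): return (p[:,0]>x0)&(p[:,0]<x1)&(p[:,1]>y0)&(p[:,1]<y1)
def loc(P,x,y,a):
    c,s=np.cos(a),np.sin(a); d=P[:,:2]-[x,y]; return np.c_[c*d[:,0]+s*d[:,1],-s*d[:,0]+c*d[:,1]]
def board_h(P,t):
    p=loc(P,*t[:3]); h=np.zeros(len(p))
    l=loc(p,-.065+.045+0*t[0],-.074,t[3]) if len(t)>3 else None
    if l is not None:
        l=-l; h[inr(l,-.01,.185,-.011,.011)]=.034; h[inr(l,.154,.186,-.013,.013)]=.046
    h[inr(p,-.085,.075,-.06,.085)]=.046
    h[inr(p,.045,.075,-.04,.085)]=.072; h[inr(p,-.021,.043,.06,.085)]=.070
    return h
def rail_h(P,t):
    p=loc(P,*t[:3]); return np.where(inr(p,-.16,.16,-.02,.02),.024,0)
def fit(P,f,b):
    g=lambda t:np.minimum(abs(f(P,t)-P[:,2]),.012).mean()
    r=differential_evolution(g,b,seed=1,tol=1e-6,popsize=20,maxiter=150); return r.x,r.fun
def crop(w,x0,x1,y0,y1):
    P=w.reshape(-1,3); P=P[np.isfinite(P[:,0])]; return P[inr(P,x0,x1,y0,y1)]
E
python3 - <<'E'
from h import *
Q=[]
for n in('scene','side'):
    w=np.load(n+'0.npz')['w']; B=crop(w,.38,.74,-.1,.21); R=crop(w,.22,.66,.25,.42); Q.append((B,R))
    print(n,len(B),len(R))
    print(np.round(fit(B,board_h,[(.5,.65),(.02,.14),(-.5,.5),(-.1,.3)]),4) if 0 else [np.round(v,4) for v in fit(B,board_h,[(.5,.65),(.02,.14),(-.5,.5),(-.1,.3)])])
    print([np.round(v,4) for v in fit(R,rail_h,[(.4,.5),(.28,.38),(-.5,.5)])])
E
```

```text
scene 11850 6662
[array([0.5904, 0.0768, 0.0362, 0.212 ]), np.float64(0.0036)]
[array([ 0.446 ,  0.3403, -0.009 ]), np.float64(0.0037)]
side 6991 3599
[array([0.5871, 0.0739, 0.0197, 0.2208]), np.float64(0.0038)]
[array([ 0.445 ,  0.3423, -0.0099]), np.float64(0.0042)]
```

```bash
sed -i 's/-.065+.045+0\*t\[0\]/.025/' h.py
python3 - <<'E'
from h import *
for n in('scene','side'):
    w=np.load(n+'0.npz')['w']; B=crop(w,.38,.74,-.1,.21)
    x,f=fit(B,board_h,[(.5,.65),(.02,.14),(-.5,.5),(-.1,.3)])
    H=x[:2]+np.array([[np.cos(x[2]),-np.sin(x[2])],[np.sin(x[2]),np.cos(x[2])]])@[.025,-.074]
    a=x[2]+x[3]; print(n,np.round(x,4),round(f,4),'hinge',H.round(4),'tip',(H-.17*np.array([np.cos(a),np.sin(a)])).round(4))
E
```

```text
scene [0.5903 0.0769 0.0341 0.141 ] 0.0034 hinge [0.6178 0.0038] tip [ 0.4504 -0.0258]
side [0.5868 0.0747 0.0209 0.1498] 0.0036 hinge [0.6134 0.0013] tip [ 0.4458 -0.0276]
```

Call:
apply_moves(
  motion=[-0.415, -0.348, -0.07, 0, 0, 1.237, 1, -0.415, -0.348, -0.07, 0, 0, 1.237, 1, -0.415, -0.348, -0.07, 0, 0, 1.237, 1, -0.415, -0.348, -0.07, 0, 0, 1.237, 1, -0.415, -0.348, -0.07, 0, 0, 1.237, 1, -0.415, -0.348, -0.07, 0, 0, 1.237, 1, -0.415, -0.348, -0.07, 0, 0, 1.237, 1, -0.415, -0.348, -0.07, 0, 0, 1.237, 1, -0.415, -0.348, -0.07, 0, 0, 1.237, 1, -0.415, -0.348, -0.07, 0, 0, 1.237, 1, -0.415, -0.348, -0.07, 0, 0, 1.237, 1, -0.415, -0.348, -0.07, 0, 0, 1.237, 1, -0.415, -0.348, -0.07, 0, 0, 1.237, 1, -0.415, -0.348, -0.07, 0, 0, 1.237, 1, -0.415, -0.348, -0.07, 0, 0, 1.237, 1, -0.415, -0.348, -0.07, 0, 0, 1.237, 1],
)

```text
time_s: 1.43
ee_pos: [0.4495, 0.0312, 0.3008]
orientation: [[0.001, 1.0, -0.002], [1.0, -0.001, 0.001], [0.001, -0.002, -1.0]]
force: [-0.5, 0.1, -0.6]
finger_gap: 0.003
finger_force: 0.0
```

```bash
python3 - <<'E'
from h import *
o=robot.get_obs(); print(o['time_s'],o['joint_pos'].round(1),o['ee_pos'].round(4),o['orientation'].round(3),o['force'])
im,w=cloud('wrist'); cv2.imwrite('pics/w1.png',im[...,::-1]); np.savez('wrist1.npz',im=im,w=w)
p=robot.camera_params('wrist');print(p['fov_y'],np.round(p['cam_to_world'],3))
B=crop(w,.38,.74,-.1,.21); print(len(B),np.nanmin(w[...,:2].reshape(-1,2),0),np.nanmax(w[...,:2].reshape(-1,2),0))
B=B[::max(1,len(B)//15000)]
x,f=fit(B,board_h,[(.55,.63),(.04,.11),(-.2,.2),(-.1,.3)]); print(x.round(4),f)
E
```

```text
1.4333 [ 3.9  6.4 -8.4 75.3  0.  94. ] [0.4495 0.0312 0.3008] [[ 0.001  1.    -0.002]
 [ 1.    -0.001  0.001]
 [ 0.001 -0.002 -1.   ]] [-0.5436478   0.05473863 -0.56670083]
63.50182813703748 [[ 1.    -0.     0.002  0.449]
 [-0.     0.95   0.311  0.113]
 [-0.002 -0.311  0.95   0.444]
 [ 0.     0.     0.     1.   ]]
142566 [-0.04015625 -1.48367783] [1.88492314 0.42426291]
[0.5879 0.0798 0.0189 0.1689] 0.005541879598589654
```

View pics/w1.png

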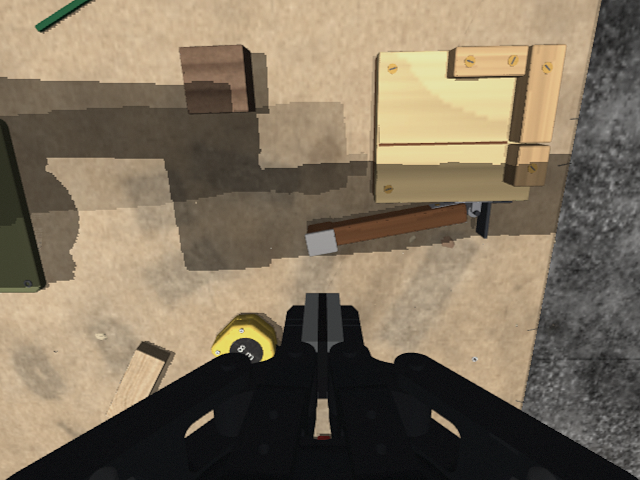

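Wrist view: bed at (375–555, 50–200), fence on the far side, hinge at (475,212), leg pad at (321,241). The finger path between the leg and the bed is free.

```bash
cat >> h.py <<'E'
def rows(wps):
    "world waypoints (x,y,z,phi deg of tool y) -> tool-frame shift and wz from current pose"
    o=robot.get_obs(); R=np.array(o['orientation']); p=np.array(o['ee_pos']); f0=np.degrees(np.arctan2(R[1,1],R[0,1]))
    for q in wps:
        print(np.r_[R.T@(np.array(q[:3])-p), np.radians((f0-q[3]+180)%360-180)].round(4), 'world',np.round(q,4))
def T(b,x,y): c,s=np.cos(b[2]),np.sin(b[2]); return np.array([b[0]+c*x-s*y,b[1]+s*x+c*y])
E
python3 - <<'E'
from h import *
w=np.load('wrist1.npz')['w']; B=crop(w,.38,.74,-.06,.21); B=B[B[:,2]<.09]; B=B[::len(B)//15000]
x,f=fit(B,board_h,[(.55,.63),(.04,.11),(-.2,.2),(-.1,.3)]); print(x.round(4),f)
H=T(x,.025,-.074); print('hinge',H,'jig',T(x,.045,.06),'railgoal',T(x,.025,-.10))
W=[]
for q in [x[3]-.15*0,*np.linspace(x[3],1.571,7)[1:]]:
    a=q+x[2]; d=-np.array([np.cos(a),np.sin(a)]); n=np.array([np.sin(a),-np.cos(a)])
    half=.011+abs(n[0])*.0145+abs(n[1])*.011
    c=H+.145*d-n*(half+(.012 if not W else -.002)); W.append((*c,.014,0))
W=[(*W[0][:2],.09,0)]+W
rows(W)
E
```

```text
[0.588  0.0798 0.0178 0.1693] 0.0014608323736566464
hinge [0.61430295 0.00621992] jig [0.63191051 0.14055522] railgoal [ 0.61476654 -0.01977595]
[-0.0169  0.0163  0.2108  0.0005] world [0.465  0.0151 0.09   0.    ]
[-0.017   0.0164  0.2868  0.0005] world [0.465  0.0151 0.014  0.    ]
[-0.0623  0.0231  0.2867  0.0005] world [ 0.4718 -0.0302  0.014   0.    ]
[-0.093   0.0344  0.2867  0.0005] world [ 0.4831 -0.061   0.014   0.    ]
[-0.1212  0.053   0.2866  0.0005] world [ 0.5017 -0.0891  0.014   0.    ]
[-0.1448  0.0785  0.2866  0.0005] world [ 0.5272 -0.1127  0.014   0.    ]
[-0.1621  0.1096  0.2865  0.0005] world [ 0.5584 -0.13    0.014   0.    ]
[-0.1713  0.1445  0.2865  0.0005] world [ 0.5932 -0.1392  0.014   0.    ]
```

Call:
apply_moves(
  motion=[-0.017, 0.016, 0.15, 0, 0, 0, 1, -0.017, 0.016, 0.15, 0, 0, 0, 1, -0.017, 0.016, 0.15, 0, 0, 0, 1, -0.017, 0.016, 0.15, 0, 0, 0, 1, -0.017, 0.016, 0.286, 0, 0, 0, 1, -0.017, 0.016, 0.286, 0, 0, 0, 1, -0.017, 0.016, 0.286, 0, 0, 0, 1, -0.017, 0.016, 0.286, 0, 0, 0, 1, -0.017, 0.016, 0.286, 0, 0, 0, 1, -0.032, 0.018, 0.286, 0, 0, 0, 1, -0.047, 0.02, 0.286, 0, 0, 0, 1, -0.062, 0.023, 0.286, 0, 0, 0, 1, -0.078, 0.028, 0.286, 0, 0, 0, 1, -0.093, 0.034, 0.286, 0, 0, 0, 1, -0.107, 0.043, 0.286, 0, 0, 0, 1, -0.121, 0.053, 0.286, 0, 0, 0, 1, -0.133, 0.065, 0.286, 0, 0, 0, 1, -0.145, 0.078, 0.286, 0, 0, 0, 1],
)

```text
time_s: 2.98
ee_pos: [0.5289, -0.1127, 0.0171]
orientation: [[-0.002, 1.0, 0.002], [1.0, 0.002, 0.001], [0.001, 0.002, -1.0]]
force: [-0.8, 0.8, -0.5]
finger_gap: 0.001
finger_force: 0.4
```

```bash
python3 - <<'E'
from h import *
im,w=cloud('wrist'); cv2.imwrite('pics/w2.png',im[...,::-1])
print(robot.get_obs()['ee_pos'])
E
```

```text
[ 0.53335727 -0.11528473  0.01767588]
```

View pics/w2.png

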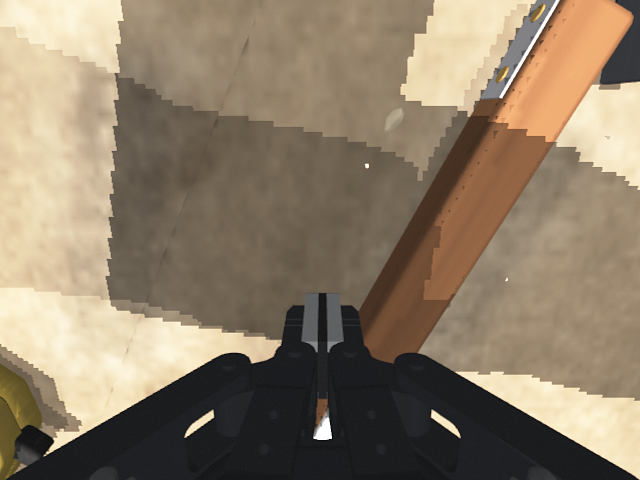

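The leg follows the fingers, about 1 rad open (bar from (620,20) to (390,350)). Now pushing to the stop.

Call:
apply_moves(
  motion=[-0.006, 0.01, 0, 0, 0, 0, 1, -0.012, 0.02, 0, 0, 0, 0, 1, -0.017, 0.03, 0, 0, 0, 0, 1, -0.02, 0.039, 0, 0, 0, 0, 1, -0.023, 0.048, 0, 0, 0, 0, 1, -0.025, 0.056, 0, 0, 0, 0, 1, -0.026, 0.062, 0, 0, 0, 0, 1, -0.026, 0.066, 0, 0, 0, 0, 1, -0.026, 0.068, 0, 0, 0, 0, 1, -0.026, 0.07, 0, 0, 0, 0, 1, -0.026, 0.07, 0, 0, 0, 0, 1],
)

```text
time_s: 3.95
ee_pos: [0.5926, -0.1389, 0.0151]
orientation: [[-0.0, 1.0, -0.01], [1.0, 0.0, 0.0], [0.0, -0.01, -1.0]]
force: [-11.0, 0.9, 8.0]
finger_gap: -0.0
finger_force: 5.3
```

```bash
python3 - <<'E'
from h import *
o=robot.get_obs();print(o['ee_pos'],o['force'],o['time_s'])
im,w=cloud('scene'); np.savez('scene1.npz',im=im,w=w); B=crop(w,.38,.74,-.25,.21)
B=B[(B[:,2]<.09)]
x,f=fit(B,board_h,[(.57,.61),(.06,.1),(-.1,.1),(1,1.7)]); print(x.round(4),f)
E
```

```text
[ 0.5925968  -0.1388997   0.01507311] [-10.96913197   0.93504165   7.97979845] 3.95
[0.5901 0.0814 0.0177 1.5749] 0.0030408826071942493
```

Call:
apply_moves(
  motion=[0, -0.03, 0, 0, 0, 0, 1, 0, -0.03, -0.13, 0, 0, 0, 0.6, 0, -0.03, -0.13, 0, 0, 0, 0.3, 0, -0.03, -0.13, 0, 0, 0, 0, 0.48, -0.153, -0.215, 0, 0, -1.56, 0, 0.48, -0.153, -0.215, 0, 0, -1.56, 0, 0.48, -0.153, -0.215, 0, 0, -1.56, 0, 0.48, -0.153, -0.215, 0, 0, -1.56, 0, 0.48, -0.153, -0.215, 0, 0, -1.56, 0, 0.48, -0.153, -0.215, 0, 0, -1.56, 0, 0.48, -0.153, -0.215, 0, 0, -1.56, 0, 0.48, -0.153, -0.215, 0, 0, -1.56, 0, 0.48, -0.153, -0.215, 0, 0, -1.56, 0, 0.48, -0.153, -0.215, 0, 0, -1.56, 0, 0.48, -0.153, -0.215, 0, 0, -1.56, 0, 0.48, -0.153, -0.215, 0, 0, -1.56, 0, 0.48, -0.153, -0.215, 0, 0, -1.56, 0, 0.48, -0.153, -0.215, 0, 0, -1.56, 0, 0.48, -0.153, -0.215, 0, 0, -1.56, 0, 0.48, -0.153, -0.215, 0, 0, -1.56, 0],
)

```text
time_s: 5.67
ee_pos: [0.4448, 0.3393, 0.2302]
orientation: [[-1.0, 0.013, -0.0], [0.013, 1.0, -0.001], [0.0, -0.001, -1.0]]
force: [-0.5, -0.6, 0.0]
finger_gap: 1.004
finger_force: 0.0
```

```bash
python3 - <<'E'
from h import *
o=robot.get_obs();print(o['ee_pos'],o['joint_pos'].round(1),o['time_s'])
im,w=cloud('wrist'); cv2.imwrite('pics/w3.png',im[...,::-1]); R=crop(w,.24,.66,.27,.42); R=R[R[:,2]<.04]; print(len(R)); R=R[::max(1,len(R)//12000)]
x,f=fit(R,rail_h,[(.4,.5),(.3,.38),(-.2,.2)]); print(x.round(4),f)
im,w=cloud('scene'); np.savez('scene2.npz',im=im,w=w)
B=crop(w,.38,.74,-.25,.21);x2,f=fit(B,board_h,[(.57,.61),(.06,.1),(-.1,.1),(1,1.7)]); print(x2.round(4),f)
rows([(x[0],x[1],.05,90+np.degrees(x[2])),(x[0],x[1],.005,90+np.degrees(x[2]))])
E
```

```text
[0.44479522 0.3392922  0.23016333] [37.4 18.4 -3.1 68.5 -0.  38.1] 5.6667
58911
[ 0.446   0.3399 -0.0062] 0.0010258084525311662
[0.5906 0.0788 0.0208 1.5414] 0.0028770023939662746
[-0.0009  0.0012  0.1801 -0.0073] world [4.46000e-01 3.39900e-01 5.00000e-02 8.96433e+01]
[-0.0009  0.0013  0.2251 -0.0073] world [4.46000e-01 3.39900e-01 5.00000e-03 8.96433e+01]
```

View pics/w3.png

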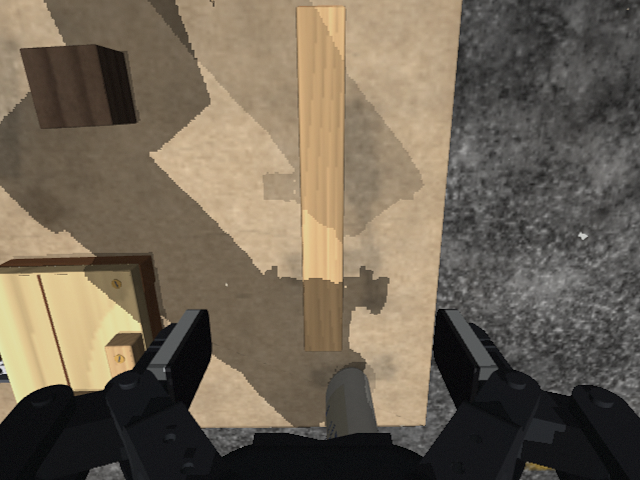

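Rail seen whole, (300–345, 8–350), between the open fingers. Descending to grasp it at its centre.

Call:
apply_moves(
  motion=[-0.001, 0.001, 0.15, 0, 0, -0.007, 0, -0.001, 0.001, 0.15, 0, 0, -0.007, 0, -0.001, 0.001, 0.15, 0, 0, -0.007, 0, -0.001, 0.001, 0.15, 0, 0, -0.007, 0, -0.001, 0.001, 0.19, 0, 0, -0.007, 0, -0.001, 0.001, 0.21, 0, 0, -0.007, 0, -0.001, 0.001, 0.22, 0, 0, -0.007, 0, -0.001, 0.001, 0.226, 0, 0, -0.007, 0, -0.001, 0.001, 0.226, 0, 0, -0.007, 0, -0.001, 0.001, 0.226, 0, 0, -0.007, 1, -0.001, 0.001, 0.226, 0, 0, -0.007, 1, -0.001, 0.001, 0.226, 0, 0, -0.007, 1, -0.001, 0.001, 0.226, 0, 0, -0.007, 1, -0.001, 0.001, 0.226, 0, 0, -0.007, 1, -0.001, 0.001, 0.226, 0, 0, -0.007, 1, -0.001, 0.001, 0.226, 0, 0, -0.007, 1, -0.001, 0.001, 0.226, 0, 0, -0.007, 1],
  squeeze=60,
)

```text
time_s: 7.18
ee_pos: [0.4472, 0.3419, 0.0059]
orientation: [[-1.0, 0.004, 0.003], [0.004, 1.0, 0.001], [-0.003, 0.001, -1.0]]
force: [-0.1, -1.0, 5.9]
finger_gap: 0.452
finger_force: 62.9
```

Call:
apply_moves(
  motion=[0, 0, -0.02, 0, 0, 0, 1, 0, 0, -0.05, 0, 0, 0, 1, 0, 0, -0.085, 0, 0, 0, 1, 0, 0, -0.12, 0, 0, 0, 1, -0.1585, -0.374, -0.146, 0, 0, 1.548, 1, -0.1585, -0.374, -0.146, 0, 0, 1.548, 1, -0.1585, -0.374, -0.146, 0, 0, 1.548, 1, -0.1585, -0.374, -0.146, 0, 0, 1.548, 1, -0.1585, -0.374, -0.146, 0, 0, 1.548, 1, -0.1585, -0.374, -0.146, 0, 0, 1.548, 1, -0.1585, -0.374, -0.146, 0, 0, 1.548, 1, -0.1585, -0.374, -0.146, 0, 0, 1.548, 1, -0.1585, -0.374, -0.146, 0, 0, 1.548, 1, -0.1585, -0.374, -0.146, 0, 0, 1.548, 1, -0.1585, -0.374, -0.146, 0, 0, 1.548, 1, -0.1585, -0.374, -0.146, 0, 0, 1.548, 1, -0.1585, -0.374, -0.146, 0, 0, 1.548, 1, -0.1585, -0.374, -0.146, 0, 0, 1.548, 1, -0.1585, -0.374, -0.146, 0, 0, 1.548, 1, -0.1585, -0.374, -0.146, 0, 0, 1.548, 1, -0.1585, -0.374, -0.146, 0, 0, 1.548, 1, -0.1585, -0.374, -0.146, 0, 0, 1.548, 1],
)

```text
schema error: expected 1 to 20 rows
```

```bash
python3 - <<'E'
from h import *
o=robot.get_obs();print(o['ee_pos'],o['joint_pos'].round(1),o['time_s'],o['force'],o['finger_force'],o['finger_gap'])
im,w=cloud('wrist'); np.savez('wrist4.npz',im=im,w=w); cv2.imwrite('pics/w4.png',im[...,::-1])
rows([(.603,-.035,.08,1.06),(.603,-.035,.053,1.06)])
E
```

```text
[0.44716743 0.34192419 0.00591069] [ 37.4  29.1 -22.8  37.9  -0.   37.6] 7.1833 [-0.07530392 -0.95979692  5.86800252] 62.932090759277344 0.4520660350995833
[-0.1575 -0.3762 -0.0742  1.5485] world [ 0.603 -0.035  0.08   1.06 ]
[-0.1574 -0.3763 -0.0472  1.5485] world [ 0.603 -0.035  0.053  1.06 ]
```

View pics/w4.png

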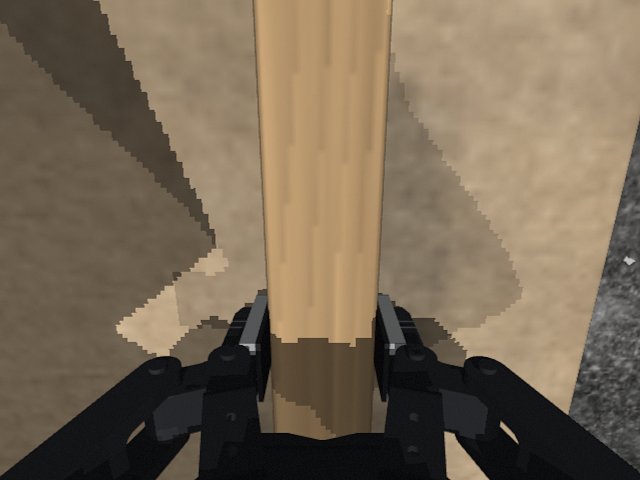

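The move was refused because it had too many rows. The picture shows the rail held between the pads, (270–380, 340). I'll resend it with fewer rows.

Call:
apply_moves(
  motion=[0, 0, -0.02, 0, 0, 0, 1, 0, 0, -0.05, 0, 0, 0, 1, 0, 0, -0.085, 0, 0, 0, 1, 0, 0, -0.12, 0, 0, 0, 1, -0.1585, -0.374, -0.146, 0, 0, 1.548, 1, -0.1585, -0.374, -0.146, 0, 0, 1.548, 1, -0.1585, -0.374, -0.146, 0, 0, 1.548, 1, -0.1585, -0.374, -0.146, 0, 0, 1.548, 1, -0.1585, -0.374, -0.146, 0, 0, 1.548, 1, -0.1585, -0.374, -0.146, 0, 0, 1.548, 1, -0.1585, -0.374, -0.146, 0, 0, 1.548, 1, -0.1585, -0.374, -0.146, 0, 0, 1.548, 1, -0.1585, -0.374, -0.146, 0, 0, 1.548, 1, -0.1585, -0.374, -0.146, 0, 0, 1.548, 1, -0.1585, -0.374, -0.146, 0, 0, 1.548, 1, -0.1585, -0.374, -0.146, 0, 0, 1.548, 1, -0.1585, -0.374, -0.146, 0, 0, 1.548, 1, -0.1585, -0.374, -0.146, 0, 0, 1.548, 1, -0.1585, -0.374, -0.146, 0, 0, 1.548, 1, -0.1585, -0.374, -0.146, 0, 0, 1.548, 1],
)

```text
time_s: 8.9
ee_pos: [0.603, -0.0331, 0.1503]
orientation: [[-0.021, 1.0, -0.0], [1.0, 0.021, 0.0], [0.0, -0.0, -1.0]]
force: [-0.3, 0.5, -2.5]
finger_gap: 0.452
finger_force: 61.9
```

```bash
python3 - <<'E'
from h import *
o=robot.get_obs();print(o['ee_pos'],o['joint_pos'].round(1),o['time_s'],o['force'],o['finger_force'],o['finger_gap'])
im,w=cloud('wrist'); np.savez('wrist5.npz',im=im,w=w); cv2.imwrite('pics/w5.png',im[...,::-1])
rows([(.603,-.035,.08,1.06),(.603,-.035,.053,1.06)])
E
```

```text
[ 0.60298677 -0.03308813  0.15030432] [-3.1 25.  -5.  60.   0.  85.7] 8.9 [-0.33423493  0.47113319 -2.45401097] 61.90337061882019 0.4522615282231454
[-0.0019 -0.      0.0703  0.0019] world [ 0.603 -0.035  0.08   1.06 ]
[-0.0019 -0.      0.0973  0.0019] world [ 0.603 -0.035  0.053  1.06 ]
```

View pics/w5.png

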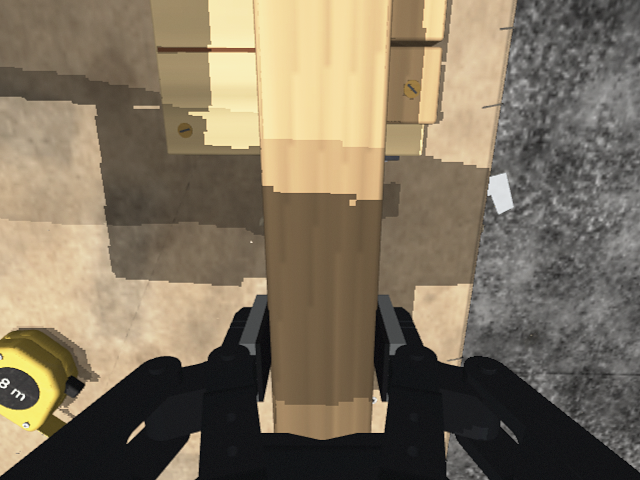

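Rail is held level over board and leg, its left part over the bed and the fence at its right in the view (405,90). Lowering.

Call:
apply_moves(
  motion=[-0.002, 0, 0.035, 0, 0, 0.002, 1, -0.002, 0, 0.06, 0, 0, 0.002, 1, -0.002, 0, 0.075, 0, 0, 0.002, 1, -0.002, 0, 0.083, 0, 0, 0.002, 1, -0.002, 0, 0.09, 0, 0, 0.002, 1, -0.002, 0, 0.095, 0, 0, 0.002, 1, -0.002, 0, 0.098, 0, 0, 0.002, 1, -0.002, 0, 0.099, 0, 0, 0.002, 1, -0.002, 0, 0.099, 0, 0, 0.002, 1],
)

```text
time_s: 9.7
ee_pos: [0.6039, -0.0354, 0.0521]
orientation: [[-0.017, 1.0, 0.001], [1.0, 0.017, -0.0], [-0.0, 0.001, -1.0]]
force: [0.6, 0.1, -1.4]
finger_gap: 0.453
finger_force: 62.0
```

```bash
cat > m.py <<'E'
from h import *
o=robot.get_obs();print(o['ee_pos'],o['time_s'],o['force'].round(1),o['moment'].round(2),o['finger_gap'])
def model(P,t):
    p=loc(P,.589+t[0],.080+t[1],t[2]); h=board_h(P,(.589+t[0],.080+t[1],t[2],1.571))
    r=loc(p,t[3],t[4],t[5]+np.pi/2); h[inr(r,-.16,.16,-.02,.02)]=.070; return h
for n in('scene','side'):
    im,w=cloud(n); P=crop(w,.45,.72,-.22,.2); P=P[P[:,2]<.078]
    x,f=fit(P,model,[(-.006,.006),(-.006,.006),(-.0,.04),(-.01,.035),(-.14,-.08),(-.05,.05)]); print(n,x.round(4),round(f,4))
    print(' rail to go along fence-normal, along stop: mm',((.025-x[3])*1e3).round(1),((-.1-x[4])*1e3).round(1))
E
python3 m.py
```

```text
[ 0.60386659 -0.03535199  0.05210892] 9.7 [ 0.6  0.1 -1.4] [ 0.01  0.06 -0.04] 0.45327056027718343
scene [-0.0017 -0.0024  0.0075  0.0152 -0.1136 -0.0021] 0.0036
 rail to go along fence-normal, along stop: mm 9.8 13.6
side [-0.0034  0.0037  0.0107  0.0278 -0.0997  0.0131] 0.0036
 rail to go along fence-normal, along stop: mm -2.8 -0.3
```

Call:
apply_moves(
  motion=[0, 0, 0.001, 0, 0, 0, 1, 0, 0, 0.002, 0, 0, 0, 1, 0, 0, 0.003, 0, 0, 0, 1, 0, 0, 0.003, 0, 0, 0, 1],
)

```text
time_s: 10.13
ee_pos: [0.604, -0.0354, 0.0519]
orientation: [[-0.017, 1.0, 0.003], [1.0, 0.017, -0.0], [-0.0, 0.003, -1.0]]
force: [-5.0, 0.9, 17.0]
finger_gap: 0.452
finger_force: 64.1
```

Call:
apply_moves(
  motion=[0, 0.002, 0, 0, 0, 0, 1, 0, 0.004, 0, 0, 0, 0, 1, 0, 0.006, 0, 0, 0, 0, 1, 0, 0.008, 0, 0, 0, 0, 1, 0, 0.008, 0, 0, 0, 0, 1, 0, 0.008, 0, 0, 0, 0, 1],
)

```text
time_s: 10.63
ee_pos: [0.6092, -0.0354, 0.0518]
orientation: [[-0.017, 1.0, -0.002], [1.0, 0.017, -0.0], [-0.0, -0.002, -1.0]]
force: [-11.6, 0.2, 22.1]
finger_gap: 0.452
finger_force: 64.7
```

Call:
apply_moves(
  motion=[0, 0.001, 0, 0, 0, 0, 1, 0, 0.002, 0, 0, 0, 0, 1, 0, 0.003, 0, 0, 0, 0, 1, 0, 0.003, 0, 0, 0, 0, 1, 0, 0.003, 0, 0, 0, 0, 1],
)

```text
time_s: 11.05
ee_pos: [0.6118, -0.0354, 0.0518]
orientation: [[-0.017, 1.0, -0.002], [1.0, 0.017, -0.001], [-0.001, -0.002, -1.0]]
force: [-11.7, -0.1, 21.9]
finger_gap: 0.459
finger_force: 64.7
```

Call:
apply_moves(
  motion=[0, 0, -0.002, 0, 0, 0, 1, 0, 0, -0.002, 0, 0, 0, 1],
)

```text
time_s: 11.22
ee_pos: [0.6148, -0.0353, 0.0519]
orientation: [[-0.017, 1.0, 0.002], [1.0, 0.017, -0.0], [-0.0, 0.002, -1.0]]
force: [-4.0, 0.0, 11.5]
finger_gap: 0.452
finger_force: 63.8
```

Call:
apply_moves(
  motion=[0, 0.001, 0, 0, 0, 0, 1, 0, 0.002, 0, 0, 0, 0, 1, 0, 0.002, 0, 0, 0, 0, 1, 0, 0.002, 0, 0, 0, 0, 1],
)

```text
time_s: 11.55
ee_pos: [0.6149, -0.0353, 0.0519]
orientation: [[-0.017, 1.0, -0.002], [1.0, 0.017, -0.0], [-0.0, -0.002, -1.0]]
force: [-7.0, -0.3, 12.4]
finger_gap: 0.454
finger_force: 63.7
```

Call:
apply_moves(
  motion=[0, 0.001, 0, 0, 0, 0, 1, 0, 0.002, 0, 0, 0, 0, 1, 0, 0.002, 0, 0, 0, 0, 1, 0, 0.002, 0, 0, 0, 0, 1],
)

```text
time_s: 11.88
ee_pos: [0.6155, -0.0353, 0.0519]
orientation: [[-0.017, 1.0, -0.004], [1.0, 0.017, -0.001], [-0.0, -0.004, -1.0]]
force: [-10.6, -0.4, 14.8]
finger_gap: 0.453
finger_force: 64.0
```

Call:
apply_moves(
  motion=[0, 0.001, 0, 0, 0, 0, 1, 0, 0.002, 0, 0, 0, 0, 1, 0, 0.003, 0, 0, 0, 0, 1, 0, 0.003, 0, 0, 0, 0, 1],
)

```text
time_s: 12.22
ee_pos: [0.6156, -0.0353, 0.0519]
orientation: [[-0.018, 1.0, -0.009], [1.0, 0.018, -0.001], [-0.001, -0.009, -1.0]]
force: [-16.6, -1.0, 21.2]
finger_gap: 0.456
finger_force: 64.6
```

```bash
python3 m.py
```

```text
[ 0.61561368 -0.03534668  0.0518972 ] 12.2167 [-16.6  -1.   21.2] [-0.17  3.04  0.34] 0.45649754673073006
scene [ 0.0019  0.0007  0.0258  0.0263 -0.1002  0.0095] 0.0036
 rail to go along fence-normal, along stop: mm -1.3 0.2
side [ 0.001   0.0028  0.0283  0.0286 -0.1002  0.0022] 0.0036
 rail to go along fence-normal, along stop: mm -3.6 0.2
```

The fence is reached (x stalled at 0.6156, force rising). Ease off and slide along to the end stop.

Call:
apply_moves(
  motion=[0, -0.004, -0.001, 0, 0, 0, 1, 0.002, -0.004, -0.001, 0, 0, 0, 1, 0.004, -0.004, -0.001, 0, 0, 0, 1, 0.006, -0.004, -0.001, 0, 0, 0, 1, 0.008, -0.004, -0.001, 0, 0, 0, 1, 0.01, -0.004, -0.001, 0, 0, 0, 1, 0.01, -0.004, -0.001, 0, 0, 0, 1],
)

```text
time_s: 12.9
ee_pos: [0.6154, -0.0285, 0.0519]
orientation: [[-0.016, 1.0, -0.003], [1.0, 0.016, -0.007], [-0.007, -0.003, -1.0]]
force: [-7.5, -10.0, 9.6]
finger_gap: 0.456
finger_force: 63.3
```

Call:
apply_moves(
  motion=[0.001, 0, 0, 0, 0, 0, 1, 0.002, 0, 0, 0, 0, 0, 1, 0.003, 0, 0, 0, 0, 0, 1, 0.004, 0, 0, 0, 0, 0, 1, 0.004, 0, 0, 0, 0, 0, 1],
)

```text
time_s: 13.32
ee_pos: [0.6153, -0.0249, 0.0519]
orientation: [[-0.016, 1.0, -0.003], [1.0, 0.016, -0.008], [-0.008, -0.003, -1.0]]
force: [-7.9, -10.1, 9.4]
finger_gap: 0.458
finger_force: 63.3
```

Call:
apply_moves(
  motion=[0.001, 0, 0, 0, 0, 0, 1, 0.002, 0, 0, 0, 0, 0, 1, 0.003, 0, 0, 0, 0, 0, 1, 0.003, 0, 0, 0, 0, 0, 1],
)

```text
time_s: 13.65
ee_pos: [0.6152, -0.0219, 0.0519]
orientation: [[-0.016, 1.0, -0.003], [1.0, 0.016, -0.008], [-0.008, -0.003, -1.0]]
force: [-8.2, -10.6, 9.3]
finger_gap: 0.454
finger_force: 63.3
```

Call:
apply_moves(
  motion=[0.001, 0, 0, 0, 0, 0, 1, 0.002, 0, 0, 0, 0, 0, 1, 0.003, 0, 0, 0, 0, 0, 1, 0.003, 0, 0, 0, 0, 0, 1],
)

```text
time_s: 13.98
ee_pos: [0.6152, -0.0211, 0.0519]
orientation: [[-0.015, 1.0, -0.003], [1.0, 0.015, -0.012], [-0.012, -0.003, -1.0]]
force: [-7.5, -16.0, 9.3]
finger_gap: 0.453
finger_force: 63.3
```

Call:
apply_moves(
  motion=[0.001, 0, 0, 0, 0, 0, 1, 0.002, 0, 0, 0, 0, 0, 1, 0.002, 0, 0, 0, 0, 0, 1],
)

```text
time_s: 14.23
ee_pos: [0.6152, -0.0211, 0.0519]
orientation: [[-0.014, 1.0, -0.003], [1.0, 0.014, -0.016], [-0.016, -0.003, -1.0]]
force: [-8.3, -21.1, 9.3]
finger_gap: 0.45
finger_force: 63.2
```

Call:
apply_moves(
  motion=[0.001, 0, 0, 0, 0, 0, 1, 0.002, 0, 0, 0, 0, 0, 1, 0.002, 0, 0, 0, 0, 0, 1],
)

```text
time_s: 14.48
ee_pos: [0.6152, -0.0211, 0.0519]
orientation: [[-0.013, 1.0, -0.003], [1.0, 0.013, -0.02], [-0.02, -0.003, -1.0]]
force: [-7.4, -26.7, 9.4]
finger_gap: 0.454
finger_force: 63.2
```

End stop reached (y stalled at −0.0211). Relieve the stored force, look, then release.

Call:
apply_moves(
  motion=[-0.003, 0, 0, 0, 0, 0, 1, -0.006, 0, 0, 0, 0, 0, 1, -0.008, -0.001, -0.001, 0, 0, 0, 1, -0.008, -0.001, -0.001, 0, 0, 0, 1],
)

```text
time_s: 14.82
ee_pos: [0.6151, -0.0211, 0.052]
orientation: [[-0.016, 1.0, -0.002], [1.0, 0.016, -0.003], [-0.003, -0.002, -1.0]]
force: [-4.7, -5.6, 2.4]
finger_gap: 0.453
finger_force: 62.6
```

```bash
python3 m.py; python3 - <<'E'
from h import *
im,w=cloud('scene'); cv2.imwrite('pics/s6.png',cv2.resize(im[140:290,230:430,::-1],(800,600),interpolation=cv2.INTER_CUBIC))
E
```

```text
[ 0.61514347 -0.02108892  0.05195234] 14.8167 [-4.7 -5.6  2.4] [-1.1   0.77  0.25] 0.4525978384540959
scene [ 0.0017  0.0029  0.0177  0.0234 -0.1001 -0.0124] 0.0035
 rail to go along fence-normal, along stop: mm 1.6 0.1
side [ 0.0011  0.0024  0.0269  0.0239 -0.1043 -0.0459] 0.0036
 rail to go along fence-normal, along stop: mm 1.1 4.3
```

View pics/s6.png

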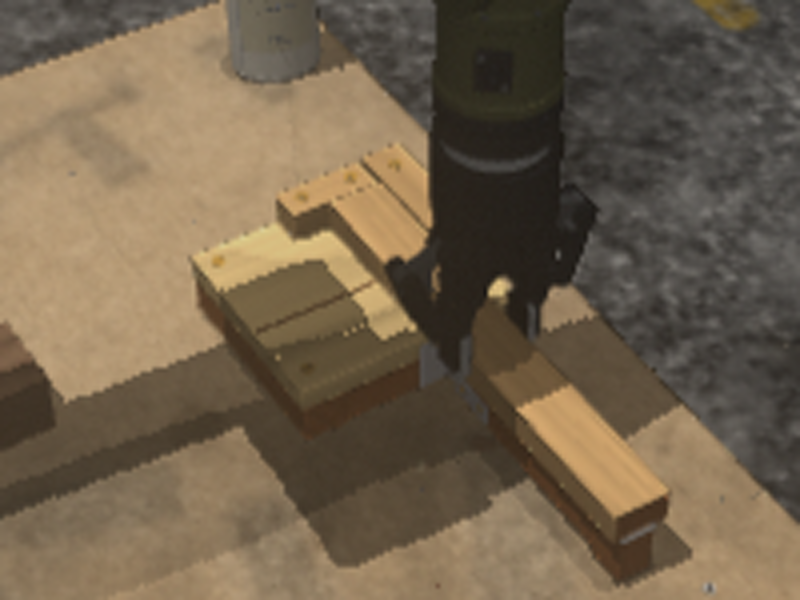

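The rail lies home: its side against the fence (400,220), its end at the stop (320,210), its right end on the leg's pad (630,530). Releasing.

Call:
apply_moves(
  motion=[0, 0, 0, 0, 0, 0, 0.5, 0, 0, 0, 0, 0, 0, 0.4, 0, 0, 0, 0, 0, 0, 0.3, 0, 0, 0, 0, 0, 0, 0.2, 0, 0, 0, 0, 0, 0, 0.2, 0, 0, 0, 0, 0, 0, 0.2, 0, 0, -0.01, 0, 0, 0, 0.2, 0, 0, -0.03, 0, 0, 0, 0.2, 0, 0, -0.06, 0, 0, 0, 0.2, 0, 0, -0.1, 0, 0, 0, 0.2, 0, 0, -0.14, 0, 0, 0, 0.2, 0, 0, -0.18, 0, 0, 0, 0.2, 0, 0, -0.18, 0, 0, 0, 0.2],
)

```text
time_s: 16.05
ee_pos: [0.6204, -0.0192, 0.2426]
orientation: [[-0.017, 1.0, 0.016], [1.0, 0.017, -0.0], [-0.001, 0.016, -1.0]]
force: [1.5, 0.6, 2.1]
finger_gap: 0.801
finger_force: 0.0
```

```bash
python3 m.py; python3 - <<'E'
from h import *
im,w=cloud('wrist'); cv2.imwrite('pics/w7.png',im[...,::-1]); np.savez('wrist7.npz',im=im,w=w)
P=w.reshape(-1,3); P=P[np.isfinite(P[:,0])]
E
```

```text
[ 0.62043055 -0.01924122  0.24257715] 16.05 [1.5 0.6 2.1] [ 0.08 -0.08  0.02] 0.8007403888965335
scene [-0.002  -0.0021  0.0083  0.0261 -0.0992 -0.0041] 0.0035
 rail to go along fence-normal, along stop: mm -1.1 -0.8
side [-0.002  -0.0047  0.003   0.0265 -0.0964  0.0073] 0.0035
 rail to go along fence-normal, along stop: mm -1.5 -3.6
```

View pics/w7.png

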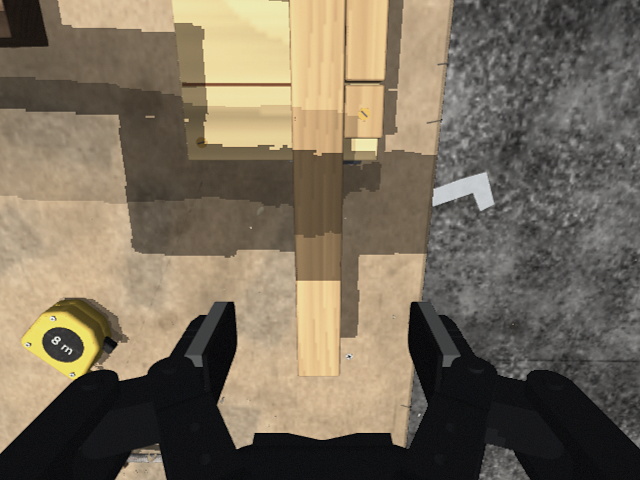

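Call:
apply_moves(
  motion=[0.03, -0.03, -0.01, 0, 0, 0, 0.2, 0.05, -0.05, -0.02, 0, 0, 0, 0.2, 0.05, -0.05, -0.02, 0, 0, 0, 0.2, 0.05, -0.05, -0.02, 0, 0, 0, 0.2, 0.05, -0.05, -0.02, 0, 0, 0, 0.2],
)

```text
time_s: 16.62
ee_pos: [0.5648, 0.0299, 0.2511]
orientation: [[-0.017, 1.0, -0.002], [1.0, 0.017, -0.001], [-0.0, -0.002, -1.0]]
force: [0.1, 0.2, -0.2]
finger_gap: 0.798
finger_force: 0.0
```

```bash
python3 - <<'E'
from h import *
im,w=cloud('wrist'); np.savez('wrist8.npz',im=im,w=w)
o=robot.get_obs();print(o['ee_pos'],o['force'],o['time_s'])
P=np.array([[.632,.14,.07,1]]).T; p=robot.camera_params('wrist'); c=np.linalg.inv(p['cam_to_world'])@P; f=240/np.tan(np.radians(p['fov_y'])/2)
u=int(p['cx']+f*c[0,0]/-c[2,0]); v=int(p['cy']-f*c[1,0]/-c[2,0]); print(u,v)
v0=max(0,min(v-75,330));u0=max(0,min(u-100,440)); cv2.imwrite('pics/w8.png',cv2.resize(im[v0:v0+150,u0:u0+200,::-1],(800,600),interpolation=cv2.INTER_CUBIC))
B=crop(w,.45,.72,-.1,.2); B=B[B[:,2]<.09]; B=B[::max(1,len(B)//12000)]
def model(P,t):
    p=loc(P,*t[:3]); h=board_h(P,(*t[:3],1.571)); r=loc(p,t[3],t[4],t[5]+np.pi/2); h[inr(r,-.16,.16,-.02,.02)]=.070; return h
print(len(B),fit(B,model,[(.58,.6),(.07,.09),(0,.04),(.01,.035),(-.12,-.09),(-.04,.04)]))
E
```

```text
[0.56504974 0.02958587 0.25103504] [0.23168658 0.02213134 0.02561903] 16.6667
412 70
13729 (array([ 0.58806025,  0.07986783,  0.01673999,  0.02505864, -0.09065894,
       -0.00130863]), np.float64(0.0010394994421900764))
```

View pics/w8.png

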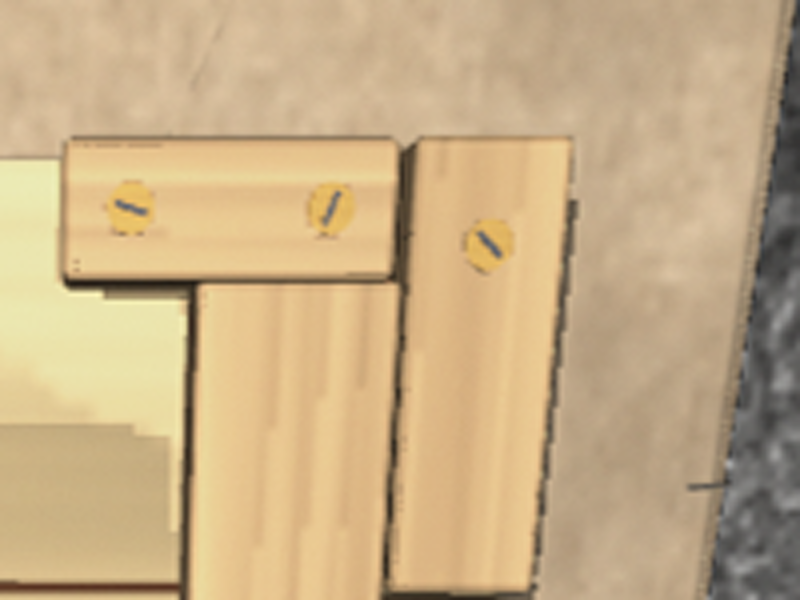

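The rail is flush on the fence (395,450) and butts the end stop (290,283). The fit gives a fence-normal error of about 0.1 mm and a yaw of about 0.001 rad.

```bash
python3 -c "
from rig import robot
print(robot.job_done())"
```

```text
the job is handed in; nothing more can be done
None
```

I handed the job in at about 16.7 s: the leg is out at its stop, the rail lies flush along the fence and against the end stop, and it has been released. `job_done()` gave no verdict, so these come from my own measurements and camera views.

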